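Put the flux bottles away in the drawer at the rework bench

ROBOT

A 6-joint arm with a two-finger parallel gripper is mounted at the origin on the work surface. World frame = base frame: x ahead of the robot, y to its left, z up, the work surface at z = 0. Lengths are in mm, angles in degrees, forces in N, time in s.
With the tool pointing down it reaches from about 275 to 850 mm from the base axis. Payload 5.2 kg.
Tool frame: the origin (TCP) lies at the very end of the fingers, on their centre line; the grasp point (between the pads) lies behind it (env.grip_depth is the z of the grasp point in the tool frame, in mm); z points along the fingers, y is the line along which they close (so a half turn about z gives the same grasp; the last joint's range is limited). The gripper opens to 85 mm and grips with 20 to 120 N. Pads are 22 mm wide; open, the fingers measure 114 mm over their backs; the gripper's body (76 mm by 85 mm) begins 54 mm behind the grasp point. The pads swing forward as they close: fully open they stand 13 mm farther back than shut.
Start: joints at [-87.88, 14.817, 87.949, -0, 77.235, -11.62], TCP at [130.651, -534.262, 231.31] pointing down, gripper open.
Joint ranges: [-179.93, 179.93], [-52.35, 119.4], [10.71, 147.94], [-69.91, 249.91], [12.55, 155.21], [-178.61, 178.61]. Speed limits (degrees/s): [147.25, 147.25, 180, 180, 180, 180].

INTERFACE

Orientations are given as [roll, pitch, yaw] about the fixed x, y, z axes, in that order (R = Rz(yaw) Ry(pitch) Rx(roll)).
In Python, from plant import env gives the robot as it stands. Calls block until the motion is done:
- env.move_to(position, orientation): joint-space move of the TCP to a pose.
- env.movel(position, rot=None, rate=150, stop_force=None): straight line of the TCP; rot=None keeps the orientation; rate is the mean speed in mm/s. With stop_force (N) it stops when the force on the tool has changed by that much, and returns True; else False.
- env.move_joints(angles): joint-space move.
- env.gripper_to(opening, newtons=None): finger opening in mm; newtons is the grip in N (None keeps the last); returns when the fingers have stopped.
- env.hold(seconds).
- env.inverse_kinematics(position, orientation): joint angles nearest the present ones, or None.
- env.observe(): the state.
- env.camera(name): name is "scene" or "top" or "wrist"; returns a dict with "image" (480x640x3 uint8, red, green, blue), "K" (3x3 intrinsics, pixels), "T" (4x4, takes a point from camera to world coordinates); the wrist camera has in their place "T_tool_cam" (4x4, takes a point from camera to tool coordinates, whose origin is the TCP and whose axes are the flange's). Camera axes: x right, y down, z forward; pixel columns grow to the right and rows downward; lengths in mm; the calibration is good to about 2 mm. A picture is of the moment at which its call begins: read the wrist's pose just before it. There is no depth.
A pose or a line that the arm cannot do raises env.Unreachable and nothing moves.
- env.hand_in(): hands the job in; it is judged then, once.
The state is a dict: "clock": time; "qpos": joint angles; "qvel": joint speeds; "tau": joint torques, N m; "eef_pos": TCP position; "tcp_rot": TCP orientation; "force": force on the tool from outside, world axes, zero at the start; "torque": the same for the moment, N m; "gripper_width": finger opening in mm; "finger_force": force on a finger pad.
Only numpy, scipy, OpenCV 4.12 (cv2) and the standard library are available. Lean on these libraries where they do the work, as an engineer would, in place of code of your own. Each camera call takes 0.05 s, during which the arm holds its last target. There are 200 camera calls.

TASK

Put the flux away: stand every white bottle with an orange cap upright in the blue round carrier, in a ring round its hub, and set the loaded carrier down inside the pulled-out drawer of the beige unit. Then slide the drawer fully shut without slamming it. Leave the amber bottles, the solder reel, the circuit board and the multimeter where they are.

Things in the scene. Friction and masses are not known exactly. Their poses are not given: they have to be found in the camera images.
- bottle1_center (a point): centre, half-way up, of a white flux bottle with an orange cap (four to six are present; None if absent). Body: cylinder 40 mm in diameter, 46 mm high; on it a cap 16 mm in diameter, up to 75 mm, the bottle's full height. 50 to 90 g, heavy at the foot. z is its axis. It starts upright, this point 37.5 mm above its foot. Grip it by the cap
- bottle2_center (a point): centre, half-way up, of a white flux bottle with an orange cap (four to six are present; None if absent). Body: cylinder 40 mm in diameter, 46 mm high; on it a cap 16 mm in diameter, up to 75 mm, the bottle's full height. 50 to 90 g, heavy at the foot. z is its axis. It starts upright, this point 37.5 mm above its foot. Grip it by the cap
- bottle3_center (a point): centre, half-way up, of a white flux bottle with an orange cap (four to six are present; None if absent). Body: cylinder 40 mm in diameter, 46 mm high; on it a cap 16 mm in diameter, up to 75 mm, the bottle's full height. 50 to 90 g, heavy at the foot. z is its axis. It starts upright, this point 37.5 mm above its foot. Grip it by the cap
- bottle4_center (a point): centre, half-way up, of a white flux bottle with an orange cap (four to six are present; None if absent). Body: cylinder 40 mm in diameter, 46 mm high; on it a cap 16 mm in diameter, up to 75 mm, the bottle's full height. 50 to 90 g, heavy at the foot. z is its axis. It starts upright, this point 37.5 mm above its foot. Grip it by the cap
- bottle5_center (a point): centre, half-way up, of a white flux bottle with an orange cap (four to six are present; None if absent). Body: cylinder 40 mm in diameter, 46 mm high; on it a cap 16 mm in diameter, up to 75 mm, the bottle's full height. 50 to 90 g, heavy at the foot. z is its axis. It starts upright, this point 37.5 mm above its foot. Grip it by the cap
- bottle6_center (a point): centre, half-way up, of a white flux bottle with an orange cap (four to six are present; None if absent). Body: cylinder 40 mm in diameter, 46 mm high; on it a cap 16 mm in diameter, up to 75 mm, the bottle's full height. 50 to 90 g, heavy at the foot. z is its axis. It starts upright, this point 37.5 mm above its foot. Grip it by the cap
- carrier_mid (a point): blue round carrier: point on its axis (z), 56 mm above its underside. Open tub 142 mm across, rim 36 mm high, 136 mm across inside, floor 5 mm thick, 190 to 325 g empty; fixed hub in its middle, 40 mm across, 42 mm high. Bottles stand in the ring between hub and rim: room for six, in a hexagon 44 mm from the axis at 60 degree steps from any angle, about 4 mm play each
- carrier_grip (a point): point on the carrier's axis 100 mm above its underside, in the flat grey upright grip on its hub by which the loaded carrier can be carried. The grip is 16 mm thick along this point's x, 32 mm wide along its y, and ends at the carrier's top, 112 mm above its underside; the caps of loaded bottles reach up to 80 mm
- drawer (a joint): how far the drawer is pulled out, m: 0 shut, 0.22 its stop. It starts 0.03 to 0.08 open, slides with about 1 to 2 N and stays where it is left
- drawer_handle (a point): middle of the drawer's dark bar handle: round, 11 mm across, 110 mm long along this point's y, 42 mm in front of the drawer's front panel (clear gap 36 mm), 120 mm above the bench. +x points into the unit, so the drawer opens to -x. The beige unit is fixed, 340 deep x 240 wide x 156 mm high; the drawer's white front reaches up to 143 mm above the bench
- drawer_bay (a point): point on the drawer's inner floor, 40 mm behind the inner face of its front and mid-way across, 21 mm above the bench; axes as the handle's; moves with the drawer. The inside is 297 mm long (x), 200 mm wide (y), side walls up to 118 mm above the bench. Pulled out fully, the 215 mm at its front end are clear of the unit's roof; the carrier passes under the roof with 10 mm to spare
- amber1_center (a point): centre, half-way up, of an amber bottle with a black cap, otherwise of the same shape and size as the white ones. Not part of the job: leave it alone
- amber2_center (a point): centre, half-way up, of an amber bottle with a black cap, otherwise of the same shape and size as the white ones. Not part of the job: leave it alone
- reel: green reel of solder wire standing flat, 60 mm in diameter, 40 mm high, origin under its centre. Leave it alone
- board: loose green circuit board lying flat, 120 x 160 mm, up to 17 mm high, origin under its centre. Leave it alone
- meter: yellow multimeter lying flat, 145 x 75 x 42 mm, origin under its centre. Leave it alone

How it is judged (in metres and radians):
On the way:
1. the carrier stands in the drawer, still open, with every white bottle upright in it (value of joint drawer above 0.1 m and z of carrier_mid in the frame of drawer_bay between 0.05 and 0.062 m and x of carrier_mid in the frame of drawer_bay between 0.02 and 0.2 m and y of carrier_mid in the frame of drawer_bay between -0.04 and 0.04 m and angle between carrier_mid's own z axis and vertical below 0.1 rad and horizontal distance between each of bottle1_center, bottle2_center, bottle3_center, bottle4_center, bottle5_center, bottle6_center and carrier_mid below 0.055 m and angle between each of bottle1_center, bottle2_center, bottle3_center, bottle4_center, bottle5_center, bottle6_center's own z axis and vertical below 0.15 rad and z of bottle1_center in the frame of carrier_mid between -0.0195 and -0.0075 m and z of bottle2_center in the frame of carrier_mid between -0.0195 and -0.0075 m and z of bottle3_center in the frame of carrier_mid between -0.0195 and -0.0075 m and z of bottle4_center in the frame of carrier_mid between -0.0195 and -0.0075 m and z of bottle5_center in the frame of carrier_mid between -0.0195 and -0.0075 m and z of bottle6_center in the frame of carrier_mid between -0.0195 and -0.0075 m), for 0.2 s.
At the end, for the whole second after the job is handed in: The drawer is shut to within 6 mm and at rest; the carrier stands level on the drawer's floor (within 6 mm in height), and every white bottle that is present stands upright (within 0.15 rad) on the carrier's floor, in the ring round its hub (axis within 55 mm of the carrier's) (value of joint drawer below 0.006 m and velocity of joint drawer between -0.01 and 0.01 m/s and z of carrier_mid in the frame of drawer_bay between 0.05 and 0.062 m and x of carrier_mid in the frame of drawer_bay between 0.02 and 0.2 m and y of carrier_mid in the frame of drawer_bay between -0.04 and 0.04 m and angle between carrier_mid's own z axis and vertical below 0.1 rad and horizontal distance between each of bottle1_center, bottle2_center, bottle3_center, bottle4_center, bottle5_center, bottle6_center and carrier_mid below 0.055 m and angle between each of bottle1_center, bottle2_center, bottle3_center, bottle4_center, bottle5_center, bottle6_center's own z axis and vertical below 0.15 rad and z of bottle1_center in the frame of carrier_mid between -0.0195 and -0.0075 m and z of bottle2_center in the frame of carrier_mid between -0.0195 and -0.0075 m and z of bottle3_center in the frame of carrier_mid between -0.0195 and -0.0075 m and z of bottle4_center in the frame of carrier_mid between -0.0195 and -0.0075 m and z of bottle5_center in the frame of carrier_mid between -0.0195 and -0.0075 m and z of bottle6_center in the frame of carrier_mid between -0.0195 and -0.0075 m); the robot touches nothing.
It fails at once if an amber bottle, the reel, the circuit board or the multimeter is moved more than 40 mm (distance of any of amber1_center, amber2_center, reel, board, meter from where it was at the start of the episode above 0.04 m).
It fails at once if the drawer is slammed: it moves inward faster than 0.5 m/s (velocity of joint drawer below -0.5 m/s).
Of bottle1, bottle2, bottle3, bottle4, bottle5, bottle6 only 4 to 6 are there at a start; the rules pass over those that are not, and their reading is None.
At some moment in a run one of bottle1, bottle2, bottle3, bottle4, bottle5, bottle6, carrier may be knocked a few centimetres aside while the robot is not near it.
It also fails if it takes over 210 s, if anything falls off the work surface, if the arm or the gripper's body presses on something with over 40 N, if the wrist force passes 120 N, or if a joint passes its speed limit or range.

## Working session

There is one attempt and no reset: what is moved stays moved. The work goes in short steps, each a Python script; the robot and the scene stay as the last script left them, time stands still between calls to the robot, and variables do not carry over. Pictures are saved under pics/ and viewed, at most 14 in all, crops included, and the job is handed in when it is done.

```bash
ls; mkdir -p pics
python3 - <<'E'
from plant import env
import cv2,numpy as np
print(env.grip_depth)
for n in ("scene","top"):
    c=env.camera(n); cv2.imwrite(f"pics/{n}0.png",c["image"][:,:,::-1]); print(n,np.round(c["K"],1).tolist(),np.round(c["T"],3).tolist())
o=env.observe(); print(o["eef_pos"],o["tcp_rot"],o["clock"])
c=env.camera("wrist"); print(np.round(c["T_tool_cam"],3).tolist(),np.round(c["K"],1).tolist())
E
```

```text
pics
-18.700000000000003
scene [[615.4, 0.0, 327.7], [0.0, 615.4, 242.6], [0.0, 0.0, 1.0]] [[0.64, 0.564, -0.522, 1359.975], [0.768, -0.48, 0.423, -580.983], [-0.012, -0.672, -0.74, 1199.813], [0.0, 0.0, 0.0, 1.0]]
top [[616.1, 0.0, 325.3], [0.0, 616.1, 247.0], [0.0, 0.0, 1.0]] [[-0.018, -0.989, 0.15, 383.111], [-1.0, 0.018, -0.002, 36.841], [-0.0, -0.15, -0.989, 1611.488], [0.0, 0.0, 0.0, 1.0]]
[ 130.60689459 -533.77982515  230.54239214] [-1.79905840e+02 -1.68502687e-02  1.37398150e+01] 0.1
[[0.001, -0.946, -0.323, 84.08], [1.0, 0.001, 0.0, -0.779], [-0.0, -0.323, 0.946, -140.783], [0.0, 0.0, 0.0, 1.0]] [[337.2, 0.0, 319.0], [0.0, 337.2, 232.8], [0.0, 0.0, 1.0]]
```

View pics/top0.png

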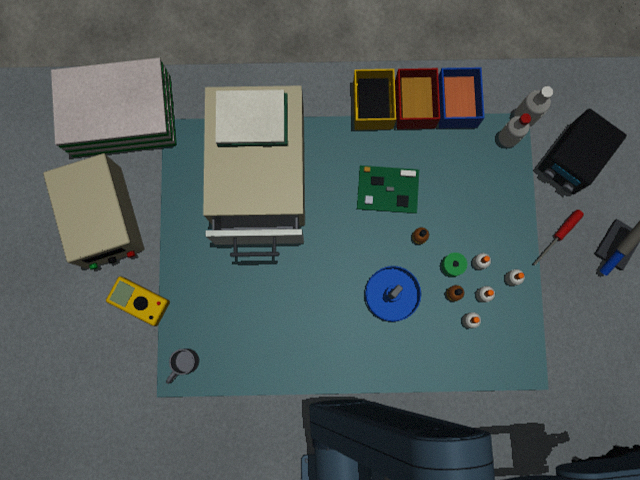

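View pics/scene0.png

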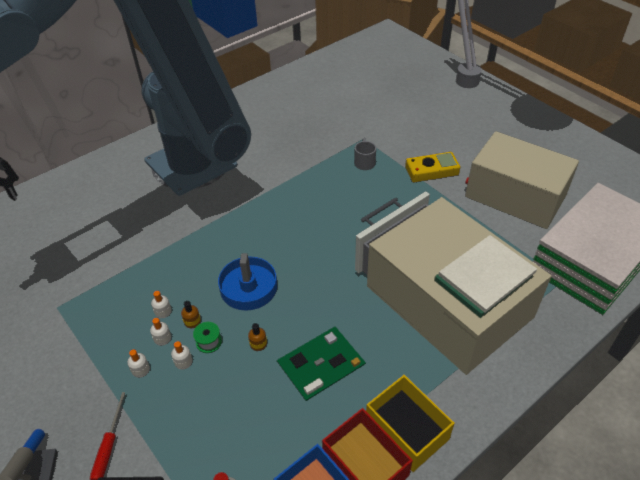

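The top view shows four white bottles at about (482,261), (515,277), (485,294) and (471,320). The carrier is at (392,294), the ambers at (420,236) and (456,293), and the handle at (256,258). The scene view agrees with four bottles and the unit square to the axes.

```bash
cat > h.py <<'E'
from plant import env
import cv2, numpy as np
from scipy.spatial.transform import Rotation as R
def cam(n):
    o=env.observe(); c=env.camera(n)
    if n=="wrist":
        T=np.eye(4); T[:3,:3]=R.from_euler('xyz',o["tcp_rot"],degrees=True).as_matrix(); T[:3,3]=o["eef_pos"]
        c["T"]=T@c["T_tool_cam"]
    return c
def ray(c,uv,z):
    d=c["T"][:3,:3]@np.linalg.solve(c["K"],[uv[0],uv[1],1]); p=c["T"][:3,3]
    return p+d*(z-p[2])/d[2]
def proj(c,p):
    q=c["K"]@(c["T"][:3,:3].T@(np.array(p,float)-c["T"][:3,3])); return q[:2]/q[2]
def blobs(c,lo,hi,amin=8):
    h=cv2.cvtColor(c["image"],cv2.COLOR_RGB2HSV); m=cv2.inRange(h,lo,hi)
    m=cv2.morphologyEx(m,cv2.MORPH_CLOSE,np.ones((3,3)))
    n,l,s,ce=cv2.connectedComponentsWithStats(m)
    return [(ce[i],s[i],np.argwhere(l==i)[:,::-1]) for i in range(1,n) if s[i][4]>=amin]
OR=((5,150,130),(16,255,255)); BL=((105,150,60),(125,255,255))
E
python3 - <<'E'
from h import *
c=cam("top"); s=cam("scene")
for nm,cc in (("top",c),("scene",s)):
  print(nm)
  for ce,st,_ in blobs(cc,*OR):
    if st[4]<400: print("or",ce.round(1),st[4],ray(cc,ce,64).round(0)[:2])
  for ce,st,_ in blobs(cc,*BL,amin=300): print("bl",ce.round(1),st,ray(cc,[st[0]+st[2]/2,st[1]+st[3]/2],30).round(0)[:2])
for uv in ((234,250),(277,250),(256,261),(233,262),(279,262)): print(uv,ray(c,uv,120).round(0)[:2])
for uv in ((206,235),(301,232)): print("front",ray(c,uv,143).round(0)[:2])
for uv in ((205,86),(304,86),(204,214),(303,214)): print("unit",ray(c,uv,156).round(0)[:2])
E
python3 - <<'E'
import cv2
i=cv2.imread('pics/top0.png')
cv2.imwrite('pics/c1.png',cv2.resize(i[195:340,190:330],None,fx=4,fy=4,interpolation=cv2.INTER_CUBIC))
E
```

```text
top
or [416.5 117. ] 28 [ 958. -213.]
or [486.4 258.2] 23 [ 582. -375.]
or [520.9 274.9] 22 [ 538. -459.]
or [490.3 292.2] 25 [ 495. -379.]
or [475.9 319.2] 25 [ 429. -340.]
bl [463.   91.6] [441  67  44  52 347] [1036. -346.]
bl [392.8 293.4] [ 365  266   56   56 2306] [ 498. -139.]
scene
or [156.4 293.1] 27 [ 422. -337.]
or [155.3 320.3] 29 [ 488. -377.]
or [176.8 343.8] 33 [ 574. -372.]
or [132.4 352.2] 33 [ 531. -456.]
or [343.9 462.8] 56 [1008. -266.]
or [393.9 473.5] 29 [1083. -208.]
bl [226.6  14.5] [ 192    0   65   37 1774] [-620.  532.]
bl [247.6 284.2] [ 218  257   59   53 2297] [ 511. -146.]
bl [312.  464.6] [274 444  75  36 871] [ 956. -304.]
(234, 250) [606. 257.]
(277, 250) [604. 151.]
(256, 261) [578. 203.]
(233, 262) [576. 259.]
(279, 262) [574. 147.]
front [640. 321.]
front [644.  91.]
unit [1014.  325.]
unit [1010.   79.]
unit [690. 324.]
unit [685.  86.]
```

View pics/c1.png

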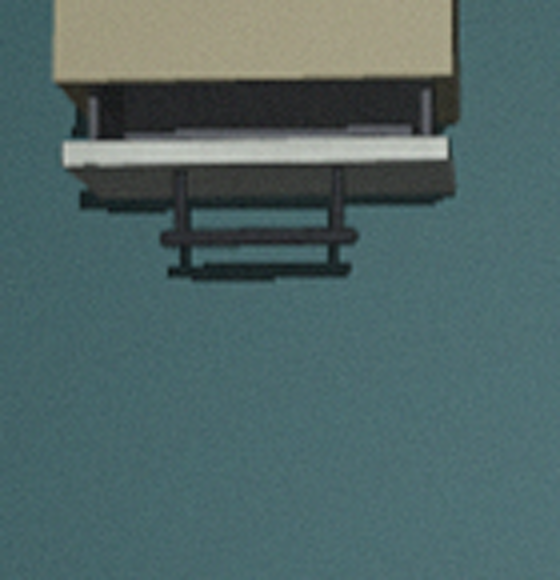

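Handle bar: crop (160..357, 237), so it sits near x=595, y=204. I'll hover above it, check with the wrist camera and grasp.

Run:
```python
from h import *
c=cam("top")
a,b=ray(c,(230.5,254.3),120),ray(c,(279.2,254),120); m=(a+b)/2; print(a,b,m)
env.gripper_to(26)
best=None
for yaw in (90,-90):
    q=env.inverse_kinematics([m[0],m[1],230],[180,0,yaw]); print(yaw,q)
env.move_to([m[0],m[1],230],[180,0,-90])
w=cam("wrist"); cv2.imwrite("pics/w1.png",w["image"][:,:,::-1])
for p in ((m[0],m[1],120),a,b): print(proj(w,p))
t=cam("top"); cv2.imwrite("pics/t1.png",t["image"][:,:,::-1]); print([ (ce.round(0),st[4]) for ce,st,_ in blobs(t,*OR)])
```

```text
[595.42872731 265.16885697 120.        ] [594.00404995 146.14411544 120.        ] [594.71638863 205.65648621 120.        ]
90 [ 8.93436900e+00  2.30442490e+01  7.63982328e+01 -2.54444375e-14
  8.05575183e+01  8.93436900e+00]
-90 [   8.934369     23.04424898   76.39823276    0.           80.55751826
 -171.065631  ]
[319.97907292 229.88134674]
[319.11315733 297.13153983]
[320.98044832 152.11084555]
[(array([460.,  96.]), np.int32(1143)), (array([416., 117.]), np.int32(34)), (array([486., 258.]), np.int32(25)), (array([521., 275.]), np.int32(23)), (array([490., 292.]), np.int32(25)), (array([158., 303.]), np.int32(8)), (array([476., 319.]), np.int32(25))]
```

View pics/w1.png

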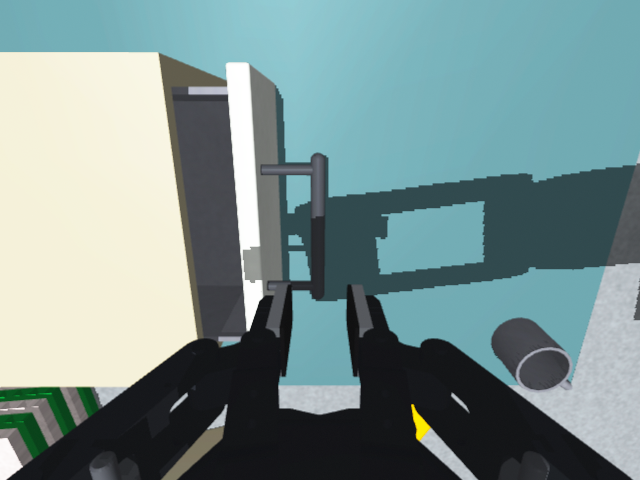

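View pics/t1.png

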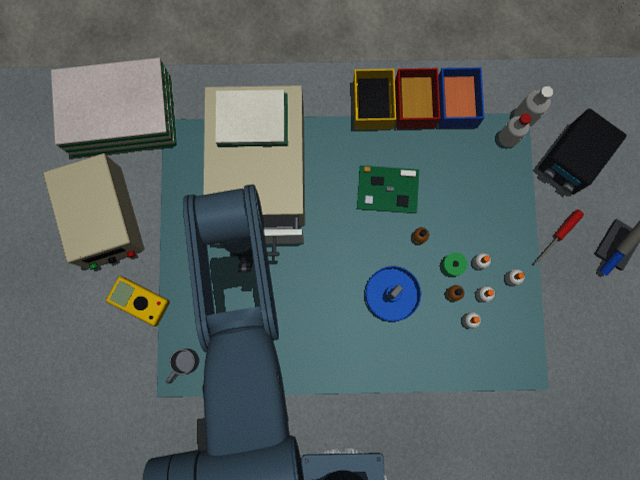

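The wrist view puts the bar at column 318 (predicted 320), so the handle position is good. The cleared top view still shows exactly four white bottles. Pulling the drawer.

Run:
```python
from h import *
x,y=593.5,205.5
print(env.movel([x,y,101],rate=120,stop_force=10))
env.gripper_to(5,30); o=env.observe(); print(o["gripper_width"],o["force"])
r=env.movel([x-205,y,101],rate=90,stop_force=15)
o=env.observe(); print(r,o["eef_pos"],o["gripper_width"],o["force"].round(1))
env.gripper_to(26); print(env.observe()["eef_pos"])
env.movel([o["eef_pos"][0],y,200],rate=200)
env.move_to([450,-60,330],[180,0,-90])
w=cam("wrist"); cv2.imwrite("pics/w2.png",w["image"][:,:,::-1])
t=cam("top"); cv2.imwrite("pics/t2.png",t["image"][:,:,::-1]); print(env.observe()["clock"])
```

```text
False
9.697233358396733 [-0.47383827 -0.35970439  3.08367355]
True [410.8630293  206.16537375 102.18324398] 10.049069063584287 [ 1.9  0.3 -1.5]
[410.13344381 206.08024253 101.84205165]
13.0917
```

View pics/w2.png

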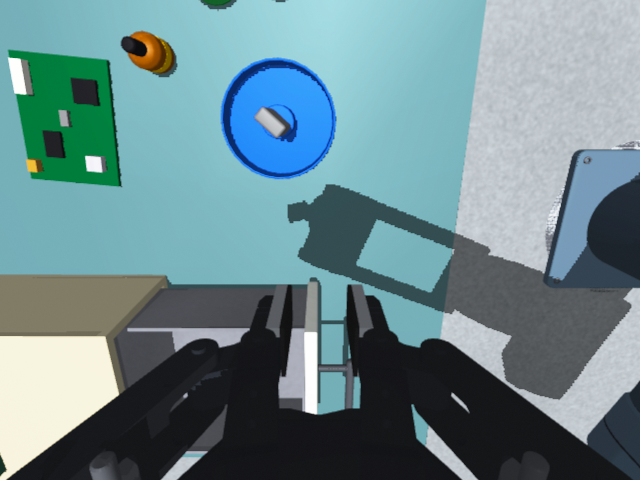

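View pics/t2.png

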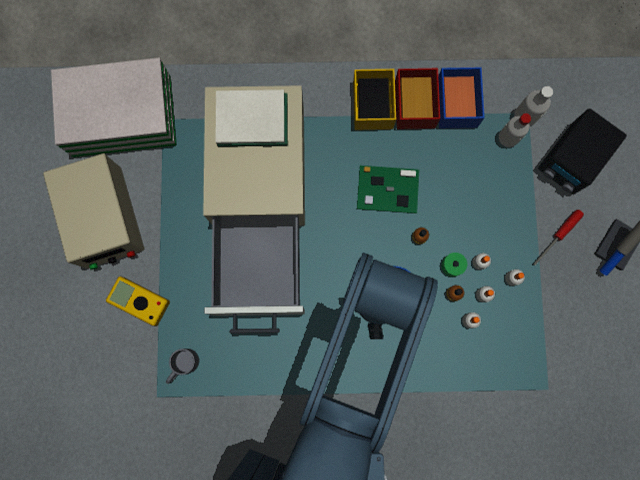

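The drawer is fully out, with the handle near x=410. In the wrist view the carrier is at (278,118) with its grip turned diagonally. Next is a close look for the carrier centre and grip angle.

Run:
```python
from h import *
env.move_to([498,-140,240],[180,0,-90])
w=cam("wrist"); cv2.imwrite("pics/w3.png",w["image"][:,:,::-1])
b=max(blobs(w,*BL,amin=300),key=lambda b:b[1][4]); P=b[2]
hull=cv2.convexHull(P.astype(np.float32))[:,0]
g=np.array([ray(w,p,36)[:2] for p in hull]); (cx,cy),r=cv2.minEnclosingCircle(g.astype(np.float32)); print("rim",cx,cy,r)
h=cv2.cvtColor(w["image"],cv2.COLOR_RGB2HSV); u=proj(w,[cx,cy,112]).astype(int); print(u,h[u[1],u[0]])
cv2.imwrite("pics/w3c.png",cv2.resize(w["image"][u[1]-80:u[1]+80,u[0]-80:u[0]+80,::-1],None,fx=3.5,fy=3.5,interpolation=cv2.INTER_NEAREST)); print(u)
```

```text
rim 500.9436950683594 -139.05126953125 70.72799682617188
[315 222] [98 11 96]
[315 222]
```

View pics/w3c.png

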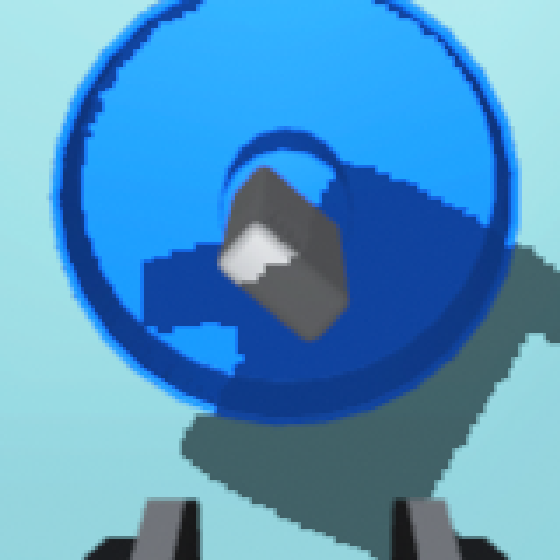

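```bash
cat > pick.py <<'E'
from h import *
C0=np.array([501.,-139.])
def carrier_top():
    t=cam("top"); bs=[b for b in blobs(t,(105,150,30),(125,255,255),amin=60) if 330<b[0][0]<440 and b[0][1]>200]
    P=np.vstack([b[2] for b in bs]).astype(np.float32)
    g=np.array([ray(t,p,36)[:2] for p in P],np.float32); (x,y),r=cv2.minEnclosingCircle(cv2.convexHull(g)); return np.array([x,y]),r
def cap(guess,tol=45):
    w=cam("wrist"); best=None
    for ce,st,P in blobs(w,(3,150,50),(17,255,255),amin=40):
        h=cv2.convexHull(P.astype(np.float32)); m=cv2.moments(h)
        p=ray(w,(m["m10"]/m["m00"],m["m01"]/m["m00"]),60.5)[:2]; d=np.linalg.norm(p-guess)
        if d<tol and (best is None or d<best[0]): best=(d,p,st)
    return best,w
def hover(p,yaw,z): env.move_to([p[0],p[1],z],[180,0,yaw])
def ny(y): return (y+30)%180-30
def do(guess,ang,C,opening=32):
    """pick at guess, stand in carrier at world angle ang (deg)"""
    yaw=ny(ang)              # tool x radial, fingers close tangentially
    env.gripper_to(opening,25); hover(guess,yaw,170)
    b,w=cap(guess)
    if b is None: cv2.imwrite("pics/miss.png",w["image"][:,:,::-1]); print("no cap"); return False
    p=b[1]; print("cap",p.round(1),b[2])
    if b[0]>12:
        hover(p,yaw,170); b,w=cap(p); p=b[1]; print("again",p.round(1))
    r=env.movel([p[0],p[1],52],rate=130,stop_force=6)
    env.gripper_to(5,30); o=env.observe(); print("hit",r,"width",round(o["gripper_width"],1),o["eef_pos"].round(1))
    if o["gripper_width"]<12: return False
    zt=o["eef_pos"][2]
    env.movel([p[0],p[1],205],rate=180)
    Cn,rr=carrier_top(); print("carrier",Cn.round(1),round(rr,1),"w",round(env.observe()["gripper_width"],1))
    if np.linalg.norm(Cn-C)>8: print("CARRIER MOVED?"); return False
    a=np.deg2rad(ang); s=C+44*np.array([np.cos(a),np.sin(a)])
    hover(s,yaw,205)
    env.movel([s[0],s[1],zt+18],rate=140)
    r=env.movel([s[0],s[1],zt+3],rate=40,stop_force=4); o=env.observe(); print("down",r,o["eef_pos"].round(1),"want z",round(zt+5,1),o["force"].round(1))
    if o["eef_pos"][2]>zt+9: print("BLOCKED"); return False
    env.gripper_to(opening); env.movel([s[0],s[1],205],rate=200)
    return True
E
python3 - <<'E'
from pick import *
env.hold(.1); w=cam("wrist")
c=[ray(w,np.array(q)/3.5+(235,142),112)[:2] for q in ((258,222),(220,268),(308,341),(348,298))]; c=np.array(c)
print(c.round(1),c.mean(0)); l=(c[2]-c[1]+c[3]-c[0])/2; s=(c[1]-c[0]+c[2]-c[3])/2
print("long",np.linalg.norm(l),np.degrees(np.arctan2(l[1],l[0])),"short",np.linalg.norm(s),np.degrees(np.arctan2(s[1],s[0])))
t=cam("top")
for uv in ((456,290),(421,234)): print("amber",ray(t,uv,65).round())
th=np.degrees(np.arctan2(l[1],l[0]))-90
print("theta_x",th)
print(do(np.array([425.,-338]),th+45-180 if False else th+225,C0), env.observe()["clock"])
w=cam("wrist"); cv2.imwrite("pics/b1.png",w["image"][:,:,::-1])
E
```

```text
[[ 507.8 -153.3]
 [ 517.  -141.9]
 [ 495.9 -123.4]
 [ 486.3 -134.5]] [ 501.74277191 -138.27449622]
long 28.328889443591187 138.869554059243 short 14.591704018154491 50.01228474399909
amber [ 502. -293.   65.]
amber [ 647. -211.   65.]
theta_x 48.869554059243
cap [ 429.4 -337. ] [315 217  19  28 444]
hit False width 14.5 [ 429.9 -337.6   52.9]
carrier [ 498.1 -137.1] 72.7 w 14.7
down True [ 503.9 -183.1   57.6] want z 57.9 [-0.1 -0.6  3.4]
True 23.0083
```

View pics/b1.png

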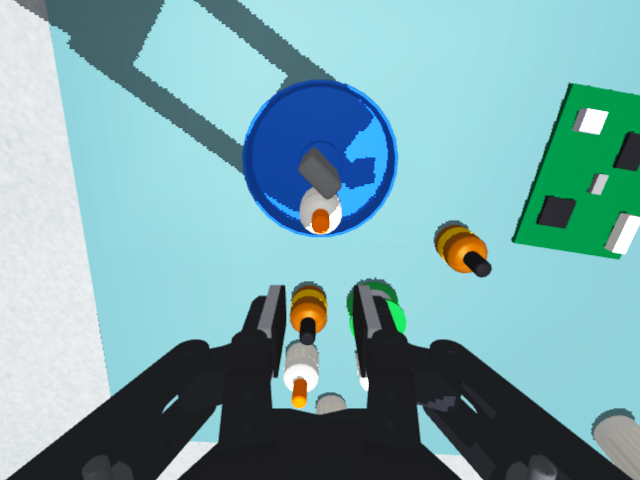

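Bottle 1 stands upright in the carrier at (320,210) with its foot at floor height. Doing the other three the same way.

Run:
```python
from pick import *
th=49.4
for g,a in (((491,-378),th+315),((534,-457),th+135),((578,-373),th+45)):
    if not do(np.array(g,float),a,C0): break
print(env.observe()["clock"])
env.gripper_to(34); hover(C0,th+90-90,260)
w=cam("wrist"); cv2.imwrite("pics/b4.png",w["image"][:,:,::-1]); print(carrier_top())
```

```text
cap [ 495.7 -376.7] [310 212  20  27 452]
hit False width 15.3 [ 496.2 -377.4   53.2]
carrier [ 499.3 -137.2] 72.0 w 15.0
down True [ 545.2 -135.7   57.7] want z 58.2 [-0.3  0.2  1.8]
cap [ 537.4 -455.5] [311 214  20  28 461]
hit False width 14.5 [ 538.  -456.2   53.5]
carrier [ 498.8 -137.4] 72.1 w 14.7
down True [ 457.5 -142.6   57.9] want z 58.5 [ 0.1 -0.5  0.6]
cap [ 572.4 -393.6] [300 244  19  23 242]
again [ 572.5 -395.7]
hit False width 14.6 [ 573.1 -396.3   53.2]
carrier [ 498.7 -137.5] 72.1 w 14.7
down True [497.5 -95.3  57.9] want z 58.2 [-1.2 -1.3  3.6]
46.675
(array([ 498.94891357, -136.93556213]), 71.70050048828125)
```

View pics/b4.png

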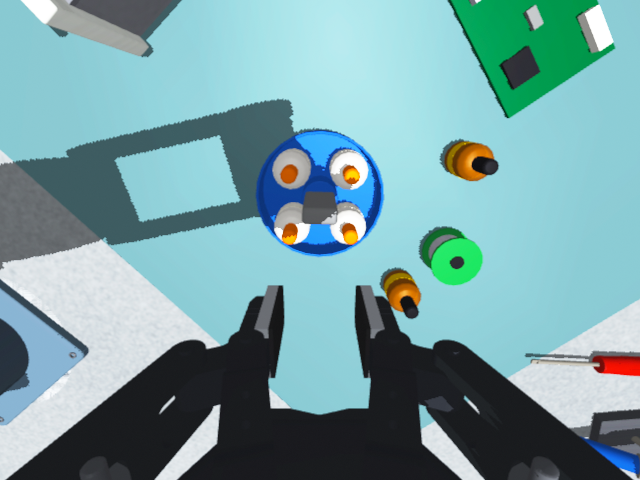

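All four bottles stand in the ring around (320,195). The last one had been knocked about 2 cm, and the close look caught it. Next I carry the carrier by its grip with the fingers across the thin side (yaw turned 90°).

Run:
```python
from pick import *
yaw=139.4
hover(C0,yaw,240); w=cam("wrist")
P=np.vstack([b[2] for b in blobs(w,(105,150,30),(125,255,255),amin=30)])
g=np.array([ray(w,p,36)[:2] for p in cv2.convexHull(P.astype(np.float32))[:,0]],np.float32)
(x,y),r=cv2.minEnclosingCircle(g); print("rim",x,y,r)
C=np.array([x,y]) if abs(r-71)<2.5 and np.hypot(x-501,y+139)<6 else C0
env.movel([*C,125],rate=150); print(env.movel([*C,85],rate=60,stop_force=6))
env.gripper_to(5,80); o=env.observe(); print(o["gripper_width"],o["eef_pos"],o["force"]); zt=o["eef_pos"][2]
env.movel([*C,zt+60],rate=60); o=env.observe(); print("lifted",o["gripper_width"],o["force"],o["torque"])
env.movel([*C,zt+180],rate=120)
w=cam("wrist"); cv2.imwrite("pics/lift.png",w["image"][:,:,::-1])
env.movel([560,205,zt+180],rate=130); env.hold(.3)
s=cam("scene"); cv2.imwrite("pics/lifts.png",s["image"][:,:,::-1]); print(zt,env.observe()["gripper_width"],env.observe()["clock"])
```

```text
rim 499.6836853027344 -137.113037109375 70.3165054321289
False
14.268308068244338 [ 499.95888242 -137.60119431   85.45713298] [-0.83033936 -2.52138128  0.69044964]
lifted 14.764609391346047 [ 0.15659713  0.7356029  -5.22607242] [0.00619522 0.00023964 0.0081322 ]
85.45713298451443 14.570703597684727 56.725
```

View pics/lifts.png

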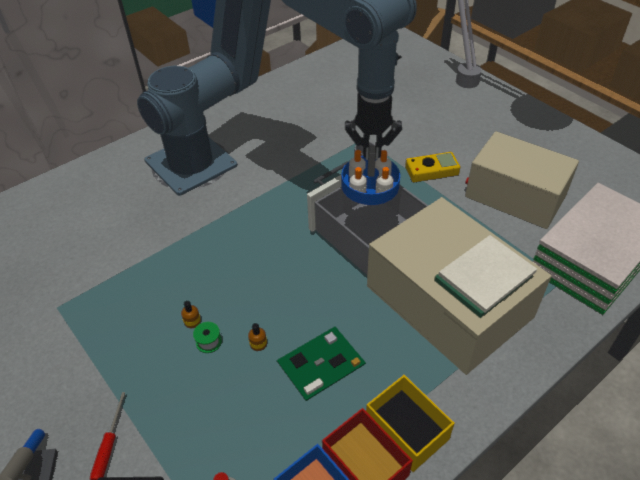

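The carrier is held level over the drawer with all four bottles upright, at about (372,180). Lowering it in.

Run:
```python
from pick import *
zt=85.5
env.movel([560,205,zt+40],rate=100)
r=env.movel([560,205,zt+17],rate=25,stop_force=4); o=env.observe(); print(r,o["eef_pos"],"want",zt+21,o["force"])
env.gripper_to(32); env.movel([560,205,250],rate=150)
w=cam("wrist"); cv2.imwrite("pics/in.png",w["image"][:,:,::-1])
env.move_to([400,0,300],[180,0,90]); t=cam("top"); cv2.imwrite("pics/int.png",cv2.resize(t["image"][195:345,190:330,::-1],None,fx=4,fy=4))
a=ray(t,(256,333),120); print(a,env.observe()["clock"])
```

```text
True [560.01277866 204.80164723 106.38857557] want 106.5 [ 0.9026171  -0.75717619  4.32915191]
[403.73929868 203.09347918 120.        ] 61.55
```

View pics/int.png

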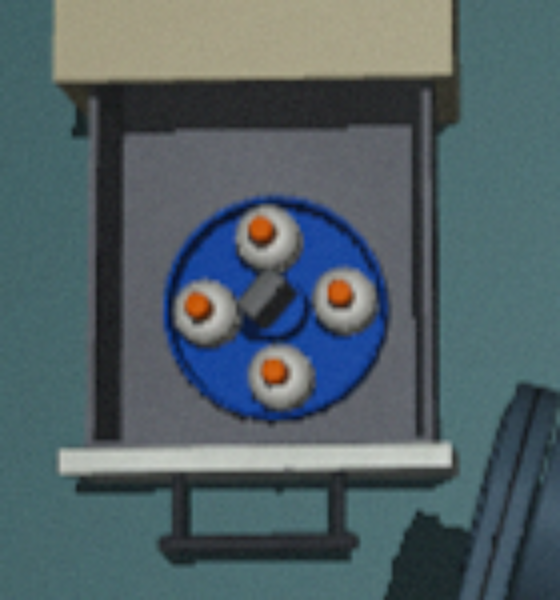

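View pics/in.png

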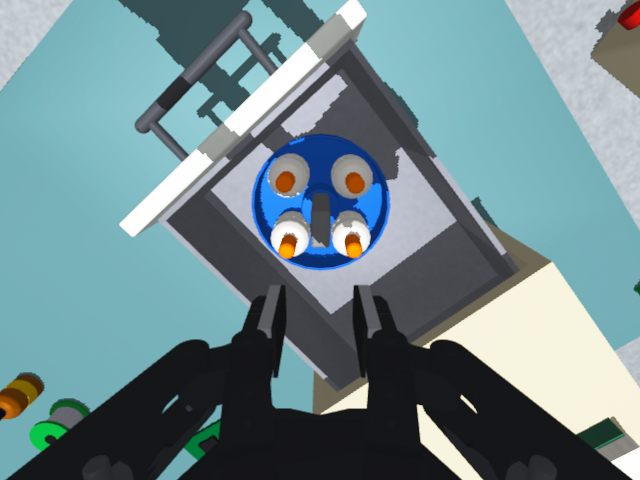

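The carrier is level in the middle of the drawer and all four bottles are upright. The handle bar is at crop (258,547), x≈408. Closing gently.

Run:
```python
from pick import *
env.gripper_to(28); env.move_to([410,205.5,230],[180,0,90])
print(env.movel([410,205.5,101],rate=120,stop_force=8))
env.gripper_to(5,30); print(env.observe()["gripper_width"],env.observe()["eef_pos"])
r=env.movel([615,205.5,101],rate=80,stop_force=18); print(r,env.observe()["eef_pos"])
if not r: r=env.movel([645,205.5,101],rate=25,stop_force=15)
o=env.observe(); print(r,o["eef_pos"],o["force"])
env.hold(.3); env.gripper_to(28); env.movel([o["eef_pos"][0],205.5,260],rate=150)
env.move_to([400,-100,320],[180,0,90]); t=cam("top"); cv2.imwrite("pics/end.png",t["image"][:,:,::-1]); print(env.observe()["clock"])
```

```text
False
9.540085688727144 [410.82302585 205.61158305 101.78143589]
False [615.36416891 205.07185452 101.7748258 ]
True [630.63830916 204.98849583 101.78588009] [-1.23703563 -0.48891194  5.10855647]
70.95
```

View pics/end.png

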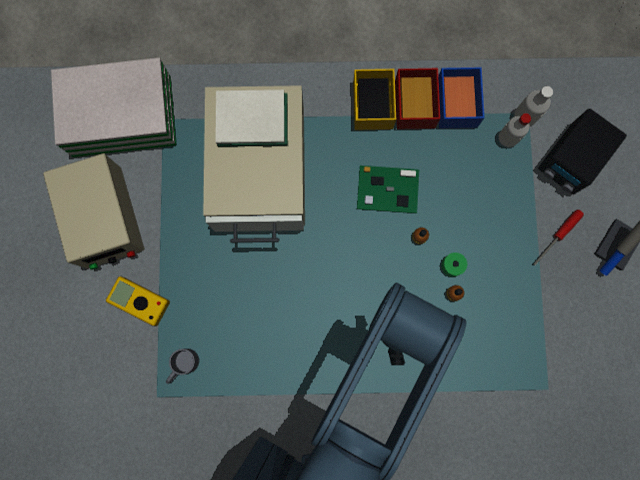

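The handle travelled 219.8 mm, which is the full stroke, and the drawer front is flush at row 218. The other items are where they were. Handing in.

```bash
python3 -c "
from plant import env
print(env.hand_in())"
```

```text
the job is handed in; nothing more can be done
None
```

The job is handed in (no verdict came back): all four white flux bottles stand upright in the carrier, and the carrier is in the drawer, which is pushed fully shut (219.8 mm of its 220 mm travel). That took about 71 s, and the other items were left alone.

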